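# Load the dry box with coated boards and close it

### The job

Put all the coated boards from the drip tray into the dry box in one stack to cure: the lowest across the two black rails, each further one on two spacer sticks laid crosswise on the bare ends of the board below, so that the boards lie level, in line and clear of each other. While the desiccant canister still stands on the bench raise its folded wire bail upright, then carry it by the bail and stand it on the box floor beside the stack. Finally push the clear door shut until it clicks home on its catch, leaving the tools and other things on the bench where they are.

Things in the scene. Friction and masses are not known exactly. Their poses are not given: they have to be found in the camera images.
- drybox: grey open-topped dry box, fixed: 225 (its x) x 240 (its y) mm outside, walls 5 mm thick and 95 mm high, floor 5 mm thick. Origin: centre of the underside, z up. A spring roller catch, 22 mm proud, sits outside the middle of the -y wall
- stack (a point): box axes; midway between the tops of two fixed black rails in the box's -y half, 20 mm above the bench. Rails: 70 mm long along the box's y, 12 wide, 15 high, 55 mm either side of this point in x. The boards lie across them, long side along the box's x, centred here. Inner face of the -y wall 70 mm away, of the x walls 107 mm
- bay (a point): box axes; centre of the canister's free bay in the box's +y half, on the inner floor, 5 mm above the bench; inner face of the +y wall 49 mm away, near edge of a centred board 86 mm
- lid (a joint): angle of the box's clear top door: 0 shut and seated, grows as it opens; starts standing open at 1.78 to 1.92, stop at 1.98. Stiff hinge: it stays where it is left and takes 2 to 5 N to push. At about 0.05 its tongue meets the roller catch; a steady push of 8 to 10 N down on the free edge snaps it past, and the catch holds it at 0
- lid_hinge (a point): middle of the door's hinge line, along the box's x on top of the +y wall's outer face, 95 mm above the bench. The door is a clear cap 225 mm wide, 240 mm from hinge to free edge, 35 mm deep, 4 mm thick; shut, its top is at 130 mm, ceiling 126 mm. Frame turns with the door: -y runs from hinge to free edge, z out of the outer face, which lies at z = 35 mm
- lid_edge (a point): on the door's outer face, middle, 20 mm in from the free edge; frame as lid_hinge. Press here to seat the door
- canister: round metal desiccant canister, orange top rim, 68 mm diameter, 52 mm high, 280 to 450 g. Origin: centre of the underside, z up. Starts standing on the bench, its bail folded out level towards its own +x
- bail_axis (a point): middle of the canister on the bail's turning line, 36 mm above the underside; the line runs along the canister's y, through ears that reach 40 mm either side
- bail (a joint): angle of the wire bail: 0 folded level out to the canister's +x, 1.571 straight up, 3.14 folded to -x; starts 0 to 0.15. The ears are slightly stiff: the bail stays where it is left
- grip (a point): centre of the bail's black sleeve (12 mm diameter, 42 mm long, along the canister's y), which rolls freely on the wire, 72 mm from the turning line. Folded, 32 mm are free between sleeve and canister wall. The side wires are 76 mm apart, 50 mm at the sleeve
- tray: aluminium drip tray, fixed: 150 (its x) x 300 (its y) x 3 mm, with two ribs 10 mm high along its y, 50 mm either side of the middle; origin centre of the underside
- board_a: coated motor-driver board: slab 140 (its x) x 50 (its y) x 6 mm, green top, parts up to 8 mm tall in the middle 54 x 38 mm, both ends bare; 160 g. Origin: centre of the underside, z up. Starts on the tray's ribs, underside 13 mm above the bench, long side about along world x. Take it by the long edges. Two or three of boards a, b, c are present; an absent one reads None
- board_b: coated motor-driver board: slab 140 (its x) x 50 (its y) x 6 mm, green top, parts up to 8 mm tall in the middle 54 x 38 mm, both ends bare; 160 g. Origin: centre of the underside, z up. Starts on the tray's ribs, underside 13 mm above the bench, long side about along world x. Take it by the long edges. Two or three of boards a, b, c are present; an absent one reads None
- board_c: coated motor-driver board: slab 140 (its x) x 50 (its y) x 6 mm, green top, parts up to 8 mm tall in the middle 54 x 38 mm, both ends bare; 160 g. Origin: centre of the underside, z up. Starts on the tray's ribs, underside 13 mm above the bench, long side about along world x. Take it by the long edges. Two or three of boards a, b, c are present; an absent one reads None
- stick_1: square wooden spacer stick, 80 (its x) x 16 x 16 mm, origin at its centre, starts lying on the bench; 30 g
- stick_2: square wooden spacer stick, 80 (its x) x 16 x 16 mm, origin at its centre, starts lying on the bench; 30 g
- stick_3: square wooden spacer stick, 80 (its x) x 16 x 16 mm, origin at its centre, starts lying on the bench; 30 g
- stick_4: square wooden spacer stick, 80 (its x) x 16 x 16 mm, origin at its centre, starts lying on the bench; 30 g
- wheel: spare robot-car wheel lying flat, yellow hub, 66 mm diameter, 26 mm high; leave alone
- screwdriver: screwdriver lying on the bench; leave alone
- spool: orange solder spool standing flat, 56 mm diameter, 30 mm high; leave alone
- breadboard: white breadboard, 55 x 165 x 9 mm; leave alone
- multimeter: grey multimeter lying flat, 130 x 70 x 40 mm; leave alone
Not all that is in view belongs to the job. What is shaped like the board_b but yellow is not meant.

How it is judged:
By the outcome, as a careful person would: the job done as asked, in the order asked, and still so for the second after the job is handed in, with the robot touching nothing.
Of board_a, board_b, board_c only 2 to 3 are there at a start; the rules pass over those that are not, and their reading is None.
At some moment in a run one of canister may be knocked a few centimetres aside while the robot is not near it.
It also fails if it takes over 210 s, if anything falls off the work surface, if the arm or the gripper's body presses on something with over 40 N, if the wrist force passes 120 N, or if a joint passes its speed limit or range.

### The arm

A 7-joint arm with a two-finger parallel gripper is mounted at the origin on the work surface. World frame = base frame: x ahead of the robot, y to its left, z up, the work surface at z = 0. Lengths are in m, angles in rad, forces in N, time in s.
With the tool pointing down it reaches from about 0.425 to 0.875 m from the base axis. Payload 9.9 kg.
Tool frame: the origin (TCP) lies midway between the tips of the shut fingers; the grasp point (between the pads) lies 19 mm behind it; z points along the fingers, x is the direction in which the jaws open and shut, and the axes are right-handed (so a half turn about z gives the same grasp; the last joint's range is limited). The gripper opens to 85 mm and grips with 20 to 120 N. Pads are 22 mm wide; open, the fingers measure 114 mm over their backs; the gripper's body (76 mm by 85 mm) begins 54 mm behind the grasp point. The pads swing forward as they close: fully open they stand 13 mm farther back than shut.
Start: joints at [-1.279, 0.576, 0.025, 1.437, -0.015, 1.129, -0.057], TCP at [0.248, 0.628, 0.231] pointing down, gripper open.
Joint ranges: [-2.76, 2.76], [-0.34, 2.15], [-1.52, 1.57], [0.19, 2.46], [-1.09, 4.23], [0.17, 1.99], [-2.82, 2.82]. Speed limits (rad/s): [2.22, 2.22, 3.01, 3.01, 3.14, 3.14, 3.14].

### API

Orientations are given as a rotation vector (axis times angle).
In Python, from station import * gives the robot as it stands. Calls block until the motion is done:
- reach(position, orientation): joint-space move of the TCP to a pose.
- move_l(position, max_speed=0.15, attitude=None, until_force=None): straight line of the TCP; attitude=None keeps the orientation; max_speed is the mean speed in m/s. With until_force (N) it stops when the force on the tool has changed by that much, and returns True; else False.
- goto_joints(angles): joint-space move.
- move_gripper(opening, newtons=None): finger opening in m; newtons is the grip in N (None keeps the last); returns when the fingers have stopped.
- pause(seconds).
- inverse_kinematics(position, orientation): joint angles nearest the present ones, or None.
- get_image(name): name is "scene" or "top"; returns a dict with "frame" (384x512x3 uint8, red, green, blue), "K" (3x3 intrinsics, pixels), "position" and "attitude" of the camera in the world. Camera axes: x right, y down, z forward; pixel columns grow to the right and rows downward; lengths in m; the calibration is good to about 2 mm. A picture is of the moment at which its call begins. There is no depth.
A pose or a line that the arm cannot do raises PlanningError and nothing moves.
- finish_job(): hands the job in, once; it reports no verdict.
Trained networks look in a picture, given as the dict that the camera call returned (one of the last four; its "shot" number tells which), for a name from the list of things; names that differ only in an ending like _2 or _b are one class to them, and where a whole thing is asked for, a point or a joint stands for the part that bears it (a point fixed in the world has none). Each returns a list of dicts, best first, with "conf" (0 to 1); they miss things now and then, are a little off and sometimes report something else, mostly with a low value. They report only what shows in the picture. A call takes as long as a camera call. They do not tell look-alikes from the thing itself.
- regions_of(picture, name): "mask" (384x512 bool, what is visible of it) and "point" ([column, row] in pixels, amid what is visible of it).
Readings, each from a call of its own:
- read_t(): time.
- read_joints(): joint angles.
- read_dq(): joint speeds.
- read_tau(): joint torques, N m.
- read_tool_pos(): TCP position.
- read_orientation(): TCP orientation.
- read_contact_force(): force on the tool from outside, world axes, zero at the start.
- read_wrist_torque(): the same for the moment, N m.
- read_finger_gap(): finger opening in m.
Only numpy, scipy, OpenCV 4.12 (cv2) and the standard library are available. Lean on these libraries where they do the work, as an engineer would, in place of code of your own. Each camera call takes 0.05 s, during which the arm holds its last target.

## Working session

There is one attempt and no reset: what is moved stays moved. The work goes in short steps, each a Python script; the robot and the scene stay as the last script left them, time stands still between calls to the robot, and variables do not carry over. Pictures are saved under pics/ and viewed, and the job is handed in when it is done.

```bash
ls -la; mkdir -p pics; python3 - <<'E'
from station import *
import cv2,numpy as np
for n in("scene","top"):
    p=get_image(n); cv2.imwrite(f"pics/{n}0.png",cv2.resize(p["frame"][:,:,::-1],(800,600),interpolation=cv2.INTER_CUBIC))
    print(n,p["K"],p["position"],p["attitude"],p["shot"])
print(read_t(),read_joints(),read_tool_pos(),read_orientation(),read_finger_gap())
E
```

```text
total 12
drwxr-xr-x  3 agent agent 4096 Dec  7 04:30 .
drwxr-xr-x 23 root  root  4096 Dec  7 04:30 ..
drwxr-xr-x  2 agent agent 4096 Dec  7 04:30 pics
scene [[439.23164708   0.         259.46448173]
 [  0.         439.23164708 190.87494231]
 [  0.           0.           1.        ]] [1.43042802 0.1076555  0.72673023] [-1.49884323 -1.81285283  0.97826127] 1
top [[470.77331487   0.         257.82975926]
 [  0.         470.77331487 185.83112463]
 [  0.           0.           1.        ]] [ 0.38854427 -0.05190643  1.24715497] [-2.13140508  2.18127694 -0.17719879] 2
0.1 [-1.27880469  0.57646414  0.02484551  1.43781173 -0.01500869  1.12901168
 -0.05648206] [0.24757207 0.62752431 0.23052235] [ 2.59649869e+00  1.76694804e+00 -1.89809767e-03] 0.08561839661736795
```

View pics/scene0.png

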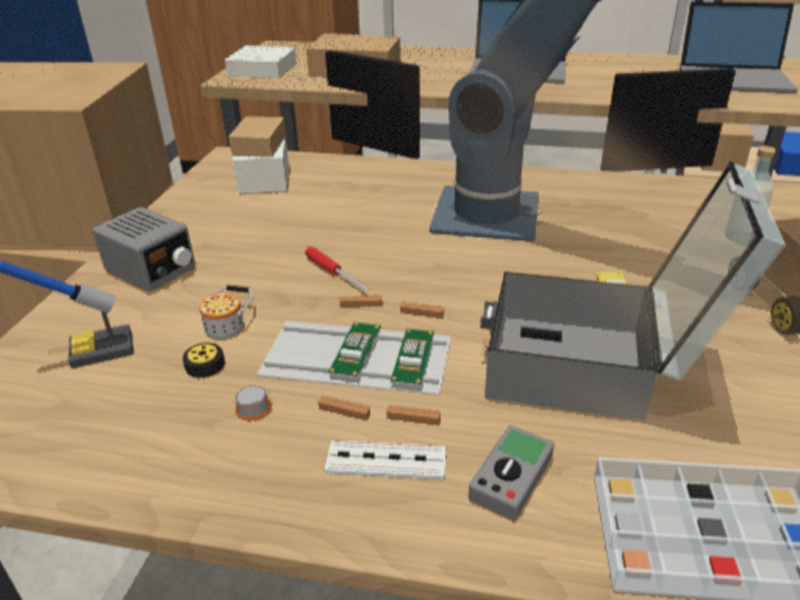

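View pics/top0.png

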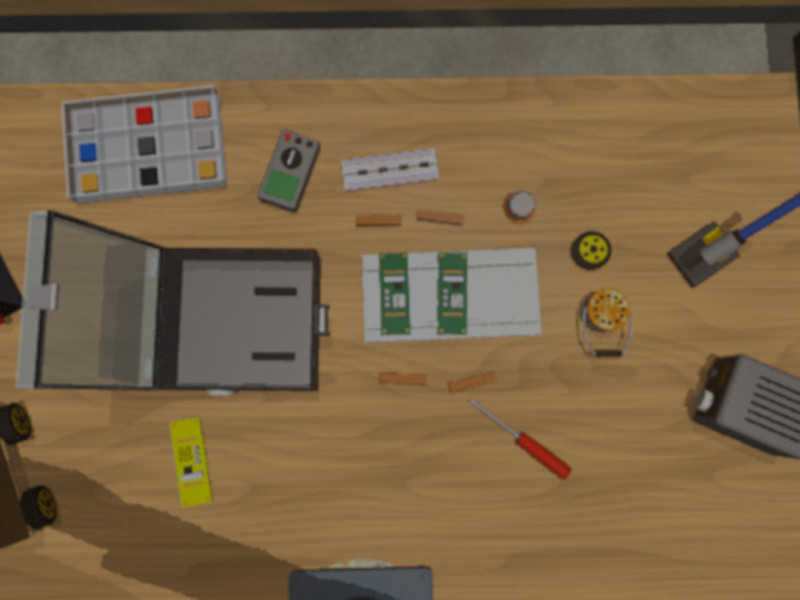

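The top view (800 px scale) shows:
- **Boards:** green boards on the tray at (394,293) and (452,293). The yellow look-alike is at (190,462).
- **Sticks:** (378,220), (440,217), (402,378) and (472,381).
- **Canister:** (608,310), with its bail towards the robot. The orange spool at (520,205) could be mistaken for it.
- **Box:** its rails are at (275,291) and (273,356), and the door is at the left.

Next I'll measure positions.

```bash
cat > h.py <<'E'
from station import *
import numpy as np, cv2
from scipy.spatial.transform import Rotation as R
def ray(p,uv):
    K=p["K"]; Rm=R.from_rotvec(p["attitude"]).as_matrix()
    uv=np.atleast_2d(uv).astype(float)
    d=np.c_[(uv[:,0]-K[0,2])/K[0,0],(uv[:,1]-K[1,2])/K[1,1],np.ones(len(uv))]@Rm.T
    return np.asarray(p["position"]),d
def onz(p,uv,z):
    o,d=ray(p,uv); t=(z-o[2])/d[:,2]; return o+d*t[:,None]
def proj(p,X):
    Rm=R.from_rotvec(p["attitude"]).as_matrix()
    c=(np.atleast_2d(X)-p["position"])@Rm; return (c[:,:2]/c[:,2:])@np.diag([p["K"][0,0],p["K"][1,1]])+[p["K"][0,2],p["K"][1,2]]
def rect(p,mask,z):
    "rect of mask boundary projected on plane z: centre, (long,short), angle of long axis in world"
    cs,_=cv2.findContours(mask.astype(np.uint8),cv2.RETR_EXTERNAL,cv2.CHAIN_APPROX_NONE)
    c=max(cs,key=cv2.contourArea)[:,0,:]
    w=onz(p,c,z)[:,:2]
    (cx,cy),(a,b),ang=cv2.minAreaRect((w*1000).astype(np.float32))
    if a<b: a,b,ang=b,a,ang+90
    ang=(ang+90)%180-90
    return np.array([cx,cy])/1000,(round(a),round(b)),np.radians(ang)
def down(yaw): # tool down, jaw x axis along world direction yaw
    M=np.array([[np.cos(yaw),np.sin(yaw),0],[np.sin(yaw),-np.cos(yaw),0],[0,0,-1]]); return R.from_matrix(M).as_rotvec()
def save(p,name,crop=None,sc=None):
    f=p["frame"][:,:,::-1]
    if crop: f=f[crop[1]:crop[3],crop[0]:crop[2]]
    s=sc or min(800/f.shape[1],600/f.shape[0]); cv2.imwrite(f"pics/{name}.png",cv2.resize(f,None,fx=s,fy=s,interpolation=cv2.INTER_CUBIC))
E
python3 - <<'E'
from h import *
t=get_image("top"); s=get_image("scene")
for n,z in [("board_a",.019),("stick_1",.016),("canister",.052),("tray",.003),("drybox",.095),("bail",.04),("grip",.04),("lid",.2)]:
  for nm,p in(("top",t),("scene",s)):
    for r in regions_of(p,n):
        c,sz,a=rect(p,r["mask"],z)
        print(n,nm,round(r["conf"],2),np.round(r["point"]),"px",r["mask"].sum(),c.round(4),sz,round(a,3))
E
```

```text
board_a top 0.97 [256. 188.] px 1002 [ 0.5632 -0.0631] (140, 51) 0.011
board_a top 0.75 [123. 295.] px 1082 [0.2944 0.2729] (139, 50) 0.17
board_a top 0.62 [288. 186.] px 1011 [ 0.56   -0.1631] (141, 50) -0.031
board_a scene 0.97 [226. 223.] px 654 [ 0.5616 -0.1618] (147, 50) -0.043
board_a scene 0.85 [263. 229.] px 702 [ 0.5637 -0.0641] (147, 51) 0.014
board_a scene 0.67 [139. 201.] px 777 [ 0.4966 -0.4315] (167, 85) 0.314
board_a scene 0.46 [393. 180.] px 109 [0.2583 0.2661] (49, 40) -1.398
stick_1 top 0.7 [239. 142.] px 205 [ 0.6895 -0.0389] (78, 19) -1.522
stick_1 top 0.7 [257. 242.] px 204 [ 0.4187 -0.0739] (78, 19) 1.504
stick_1 top 0.66 [300. 243.] px 183 [ 0.4112 -0.1901] (79, 19) -1.353
stick_1 top 0.34 [254. 189.] px 976 [ 0.5638 -0.0635] (139, 50) 0.013
stick_1 top 0.3 [384. 202.] px 815 [ 0.5252 -0.4178] (90, 70) -1.352
stick_1 top 0.29 [104. 201.] px 18965 [0.5564 0.3065] (519, 303) 1.509
stick_1 scene 0.69 [268. 197.] px 187 [ 0.4267 -0.0742] (79, 36) 1.546
stick_1 scene 0.62 [265. 265.] px 325 [ 0.6972 -0.0391] (82, 31) -1.549
stick_1 scene 0.62 [230. 193.] px 205 [ 0.
[... 362 characters left out ...]
43] (237, 155) -1.554
tray scene 0.52 [325. 302.] px 1929 [0.7635 0.113 ] (156, 78) -0.338
tray scene 0.32 [399. 203.] px 15359 [0.1331 0.3645] (1156, 397) -0.532
drybox top 0.78 [101. 199.] px 18815 [0.5445 0.2823] (483, 281) 1.511
bail top 0.51 [388. 226.] px 28 [ 0.452  -0.4154] (34, 3) 1.547
bail top 0.42 [334. 130.] px 325 [ 0.7035 -0.2774] (52, 51) -0.02
bail top 0.31 [249. 109.] px 1252 [ 0.7719 -0.0603] (161, 59) -1.436
grip top 0.63 [383. 227.] px 123 [ 0.4661 -0.3964] (80, 33) 0.864
lid top 0.75 [ 54. 195.] px 9410 [0.5385 0.3696] (257, 200) -0.032
lid scene 0.76 [455. 174.] px 6579 [0.4448 0.4013] (692, 147) -0.369
lid scene 0.27 [205. 167.] px 165 [ 0.5853 -0.195 ] (92, 22) 0.896
```

The boards agree between the two cameras to 2 mm. Now for the box pose, from the rails and rim.

```bash
python3 - <<'E'
from h import *
t=get_image("top"); s=get_image("scene")
save(t,"boxtop",(90,140,220,265),6); save(s,"boxscene",(290,90,500,280),3.7)
save(t,"cantop",(350,170,430,240),8)
# rails: dark blobs
f=t["frame"].astype(int).sum(2); m=(f<150).astype(np.uint8)
n,l,st,c=cv2.connectedComponentsWithStats(m)
for i in range(1,n):
    if st[i,4]>60 and 90<c[i][0]<220 and 140<c[i][1]<265: 
        cc,sz,a=rect(t,l==i,.02); print(st[i],c[i],cc.round(4),sz,a)
E
```

```text
[  27  135  178  114 2215] [117.09480813 186.47133183] [0.544  0.3066] (475, 265) 1.4005617435948516
[164 185  25   4  95] [176.52631579 186.42105263] [0.5683 0.1353] (63, 8) 1.5490735875733928
[198 213   6  37 129] [200.89147287 231.75968992] [0.4504 0.0707] (93, 10) -0.0622483278453486
[162 226  26   4  80] [174.15  227.875] [0.461  0.1391] (65, 8) 1.5472957943877104
```

View pics/boxtop.png

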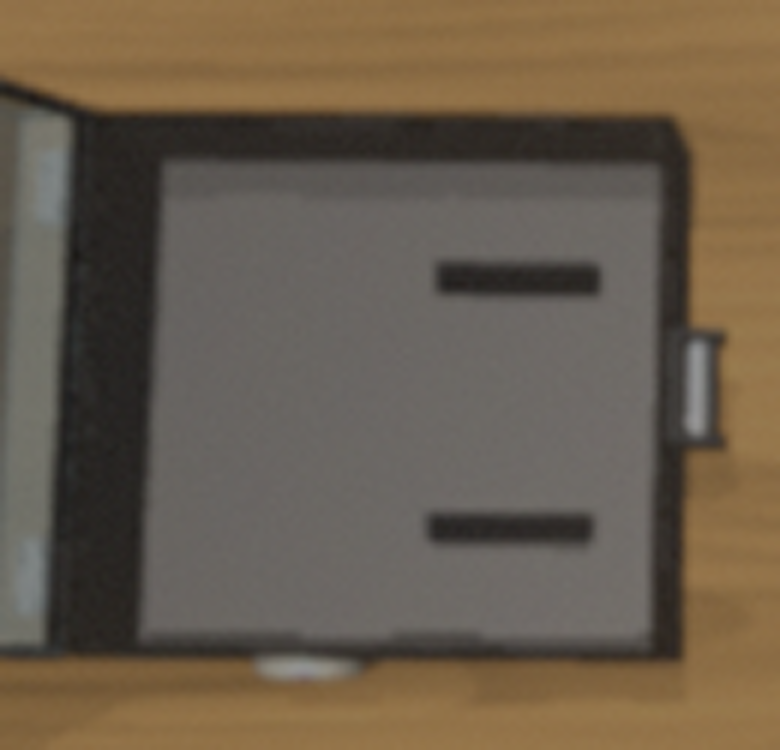

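View pics/boxscene.png

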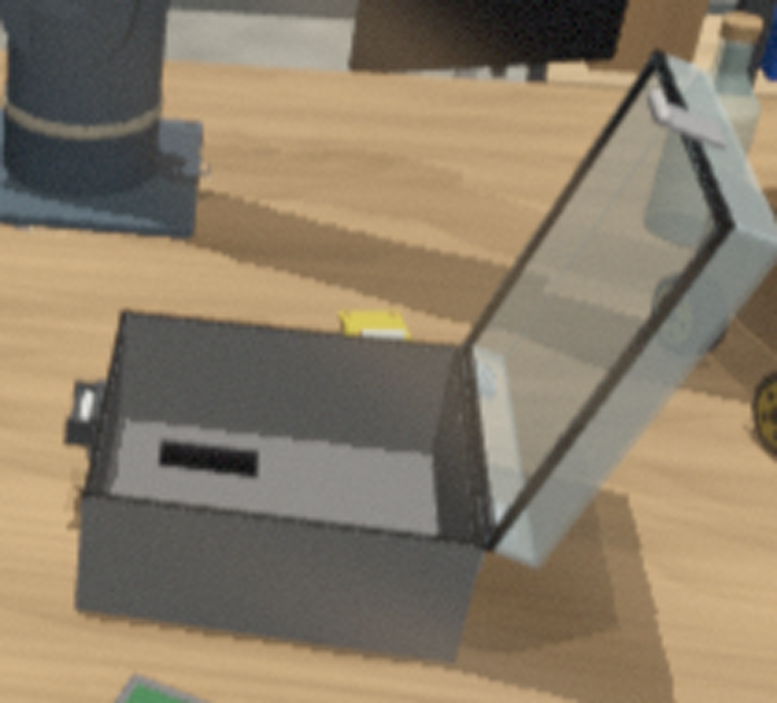

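View pics/cantop.png

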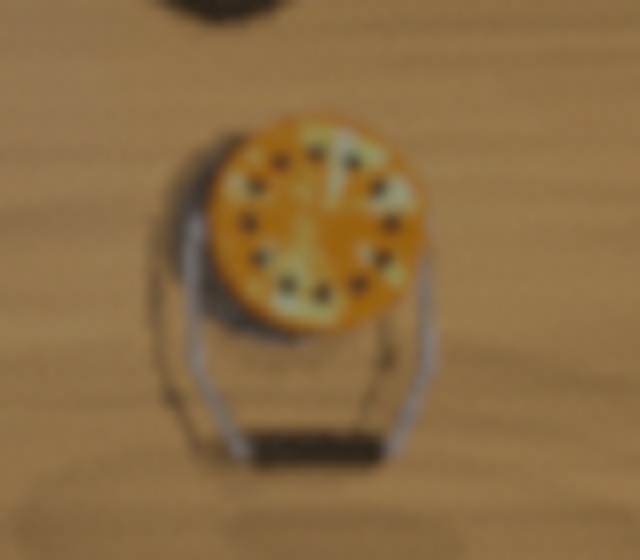

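```bash
python3 - <<'E'
from h import *
t=get_image("top"); s=get_image("scene")
def T(x,y,z): return onz(t,[90+x/6-.5+.08,140+y/6-.5+.08],z)[0].round(4)[:2]
print("-y inner rim",T(661,180,.095),T(652,635,.095))
print("+x outer rim",T(200,116,.095),T(620,118,.095))
print("+x floor",T(200,160,.005),T(620,161,.005))
print("+y floor",T(162,170,.005),T(138,635,.005))
print("-x inner rim",T(200,645,.095),T(620,648,.095))
print("-y base outer",T(690,200,.0),T(681,655,0))
for q in [(436,262),(600,263),(600,295),(436,295),(428,512),(593,514),(593,545),(428,543)]: print(T(*q,.02))
def S(x,y,z): return onz(s,[290+x/3.7-.4,90+y/3.7-.4],z)[0].round(4)[:2]
print("scene: near rail?",S(160,441,.02),S(258,453,.02), "rim corner +x-y",S(82,492,.095),"+x+y base",S(452,660,0),"+x -y base",S(76,608,0),"-x -y rim",S(122,312,.095),"+x+y rim",S(490,548,.095))
E
```

```text
-y inner rim [0.5985 0.0652] [0.4119 0.0701]
+x outer rim [0.6293 0.2551] [0.6249 0.082 ]
+x floor [0.6282 0.2788] [0.6238 0.0925]
+y floor [0.624  0.2955] [0.4191 0.3021]
-x inner rim [0.4123 0.2516] [0.407 0.083]
-y base outer [0.6064 0.062 ] [0.4049 0.0676]
[0.5777 0.1713]
[0.5758 0.0998]
[0.5616 0.0998]
[0.5632 0.1713]
[0.4685 0.1743]
[0.466  0.1032]
[0.4526 0.1032]
[0.4552 0.1742]
scene: near rail? [0.455  0.1046] [0.4573 0.1748] rim corner +x-y [0.6212 0.0602] +x+y base [0.629  0.2988] +x -y base [0.6233 0.0614] -x -y rim [0.4028 0.0679] +x+y rim [0.632 0.304]
```

Fitted box: stack at (0.516, 0.137), yaw −0.026. The inner wall spacing matches the given sizes. I choose the green boards on the tray at top px (252,188) and (289,188). The yellow one at (122,296) is the decoy. Close crop to confirm, plus stick positions by colour.

```bash
python3 - <<'E'
from h import *
t=get_image("top")
save(t,"tray",(220,125,355,255),5.5)
hsv=cv2.cvtColor(t["frame"],cv2.COLOR_RGB2HSV)
for (u,v) in [(242,141),(281,139),(257,242),(302,244)]:
    print(t["frame"][v,u],t["frame"][v-8,u])
f=t["frame"].astype(int)
bg=cv2.medianBlur(t["frame"],41).astype(int)
m=((bg-f)[:,:,1]>22).astype(np.uint8)
for (u,v) in [(242,141),(281,139),(257,242),(302,244)]:
    n,l=cv2.connectedComponents(m[v-12:v+12,u-28:u+28]); M=np.zeros_like(m); 
    k=l[12,28]; M[v-12:v+12,u-28:u+28]=(l==k)&(k>0)
    if M.sum()>20: print(u,v,M.sum(),*rect(t,M,.016))
E
```

```text
[131  85  45] [142 111  71]
[133  92  56] [142 112  73]
[135  88  46] [149 117  76]
[134  87  44] [145 114  74]
242 141 164 [ 0.68820862 -0.04018903] (75, 16) 1.5507889296315127
```

View pics/tray.png

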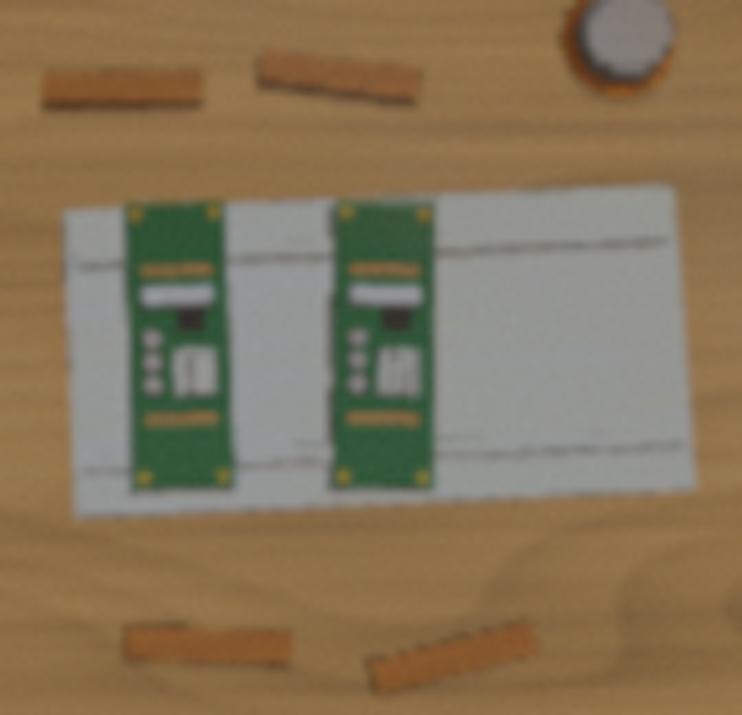

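The crop confirms two plain green boards, with stick 2 at px (281,138). Now picking up the first board.

```bash
cat >> h.py <<'E'
YAW=-0.026; ST=np.array([.516,.1372])
def box(dx,dy):
    c,s=np.cos(YAW),np.sin(YAW); return ST+[c*dx-s*dy,s*dx+c*dy]
def P(xy,z): return [float(xy[0]),float(xy[1]),float(z)]
E
python3 - <<'E'
from h import *
print("stick2",onz(get_image("top"),[[281,138.4]],.016))
t0=read_t()
p=read_tool_pos(); move_l([p[0],p[1],.45],.3); print(read_t()-t0)
b=np.array([.5625,-.0636]); o=down(np.pi/2+.012)
reach(P(b,.45),o); print(read_t(),read_joints().round(2))
reach(P(b,.12),o); move_gripper(.072,40); move_l(P(b,.003),.12,until_force=8)
print(read_tool_pos(),read_t())
print(move_gripper(.0,40),read_finger_gap(),read_contact_force())
move_l(P(b,.06),.1); print(read_finger_gap(),read_contact_force(),read_t())
t=get_image("top"); save(t,"g1",(200,110,350,250),5); save(get_image("scene"),"g1s",(180,130,350,280),4.5)
E
```

```text
stick2 [[ 0.69326651 -0.14493893  0.016     ]]
0.8749999999999998
4.8583 [-0.38  0.34  0.64  1.33 -0.2   1.53  1.82]
[ 0.56293288 -0.06373524  0.00360906] 7.525
False 0.04908828197723415 [-1.16999384  1.1881963   5.83202323]
0.048694163605986066 [-0.51306875  0.09879844 -1.25986444] 8.575
```

View pics/g1.png

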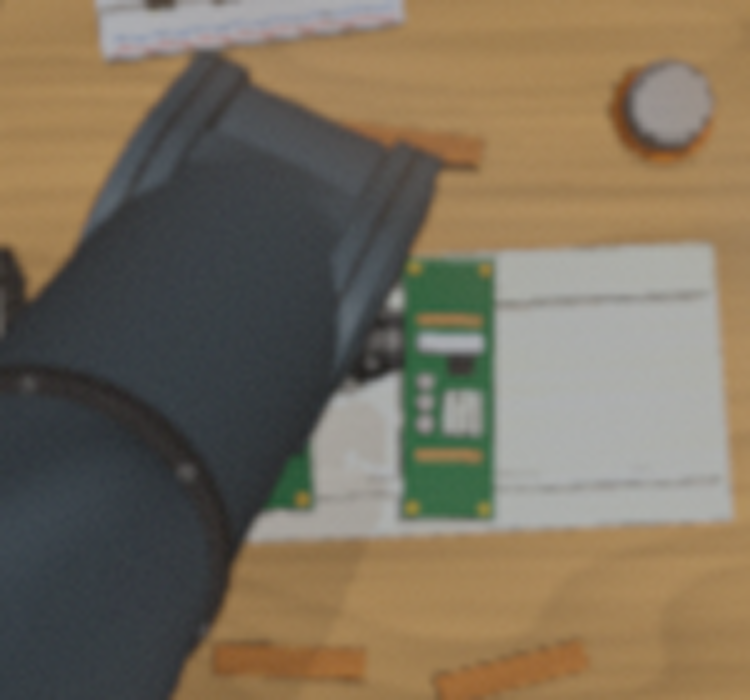

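View pics/g1s.png

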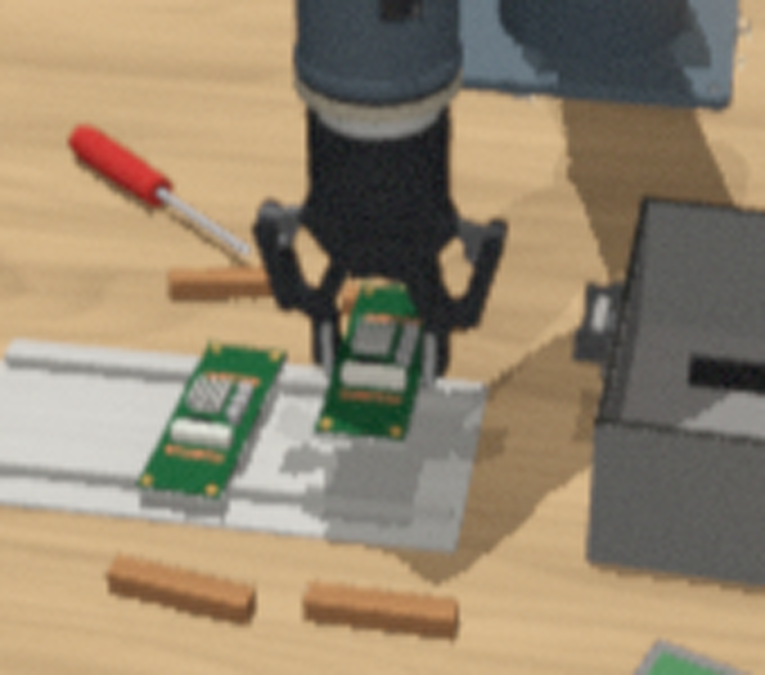

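The board is held level. Placing it on the rails.

```bash
python3 - <<'E'
from h import *
o=down(np.pi/2+YAW); q=box(0,0)
p=read_tool_pos(); move_l([p[0],p[1],.2],.25)
move_l(P(q,.2),.25,attitude=o); move_l(P(q,.035),.15)
print(move_l(P(q,.006),.04,until_force=5),read_tool_pos(),read_contact_force(),read_t())
move_gripper(.072); p=read_tool_pos(); move_l(P(p,.2),.2)
# sticks next: move off
p=[.6895,-.0395]
reach(P(p,.2),down(.03)); print(read_t(),read_joints().round(2))
t=get_image("top"); save(t,"pl1",(90,130,260,270),4.5); save(get_image("scene"),"pl1s",(290,140,450,280),5)
E
```

```text
True [0.51581852 0.13724596 0.01043631] [-0.15406415  1.05663042  1.05368368] 12.2
14.6333 [-0.48  0.81  0.96  1.45 -0.68  1.24  0.6 ]
```

View pics/pl1.png

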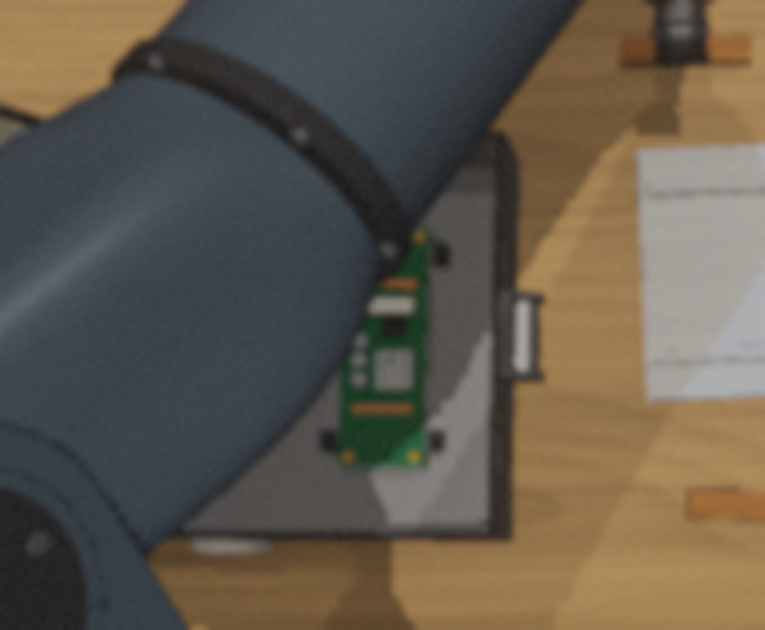

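View pics/pl1s.png

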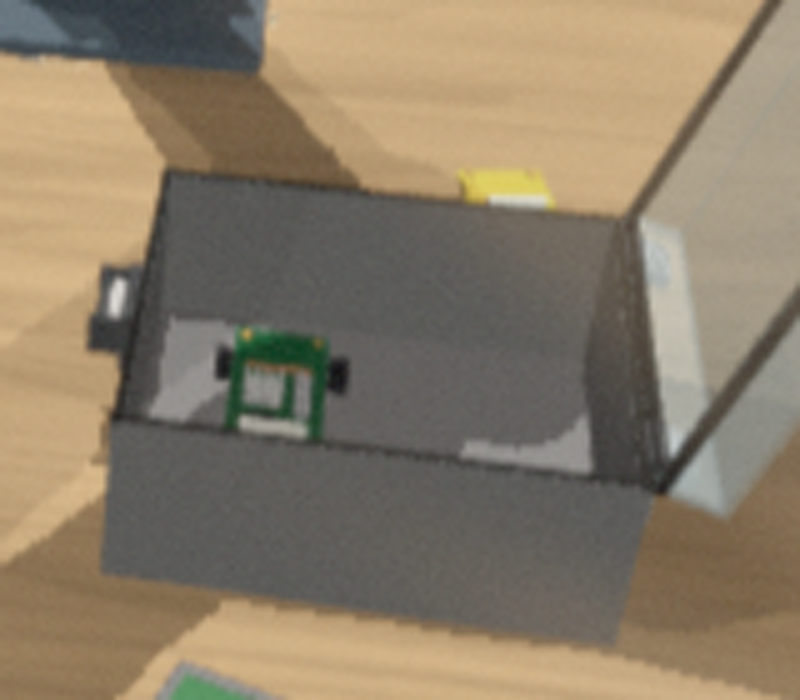

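Board 1 is centred on both rails. Next, the two sticks.

```bash
cat > st.py <<'E'
from h import *
def stick(xy,jy,dx,zt=.008,zp=.034):
    o=down(jy)
    reach(P(xy,.15),o); move_gripper(.035,40); move_l(P(xy,zt),.15,until_force=8); print("z",read_tool_pos())
    move_gripper(0,40); print("gap",read_finger_gap())
    move_l(P(xy,.2),.25); q=box(dx,0)
    move_l(P(q,.2),.3,attitude=down(YAW)); print("gap",read_finger_gap()); move_l(P(q,zp+.02),.15)
    print(move_l(P(q,zp-.005),.03,until_force=4),read_tool_pos(),read_contact_force())
    move_gripper(.026); p=read_tool_pos(); move_l(P(p,.2),.2); print(read_t())
E
python3 - <<'E'
from st import *
stick([.689,-.0395],.015,.055)
reach(P([.693,-.145],.2),down(-.1))
t=get_image("top"); save(t,"pl2",(90,130,260,270),4.5); save(get_image("scene"),"pl2s",(290,140,450,280),5)
save(t,"pl2b",(200,110,350,250),4)
E
```

```text
z [ 0.68962403 -0.03982237  0.00904396]
gap 0.014509244601371124
gap 0.014784204537539142
True [0.57088381 0.13588277 0.03516433] [-1.41208768  0.3203262   7.62764633]
21.6667
```

View pics/pl2.png

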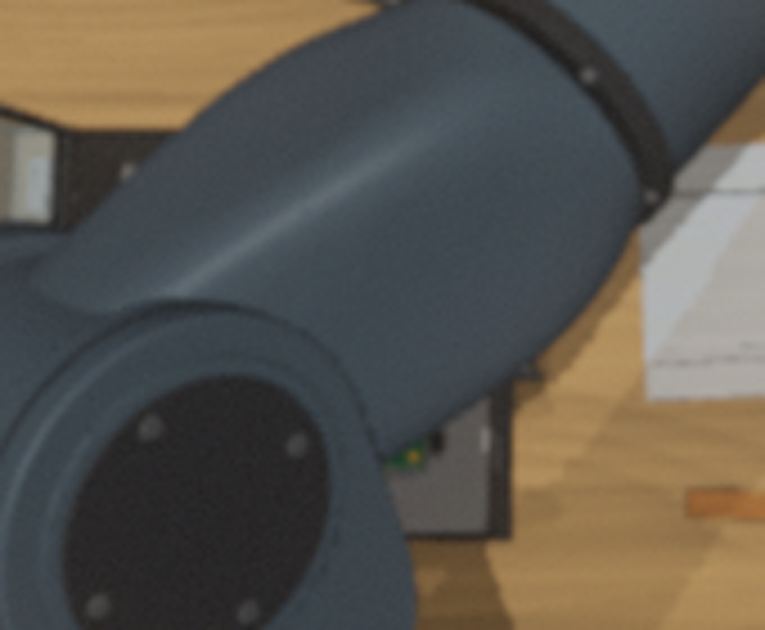

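View pics/pl2s.png

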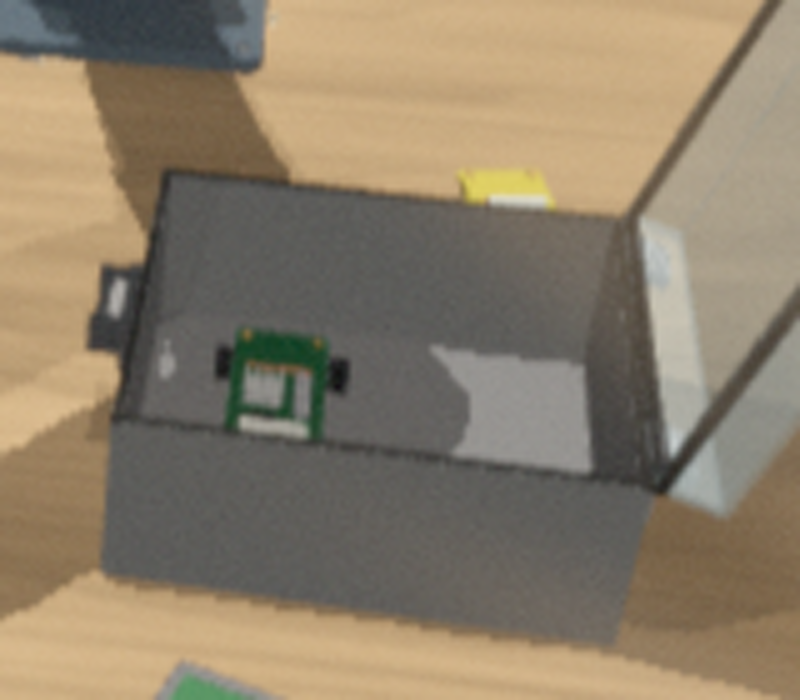

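```bash
python3 - <<'E'
from st import *
stick([.6925,-.1445],-.113,-.055)
reach(P([.5605,-.35],.3),down(np.pi/2-.037))
t=get_image("top"); save(t,"pl3",(90,130,310,270),3.6); save(get_image("scene"),"pl3s",(290,140,450,280),5)
E
```

```text
z [ 0.69307937 -0.14491883  0.00910734]
gap 0.0150017524600379
gap 0.014199938224390968
True [0.46119066 0.13871275 0.03464928] [0.80211104 0.08826117 1.53971511]
30.2083
```

View pics/pl3.png

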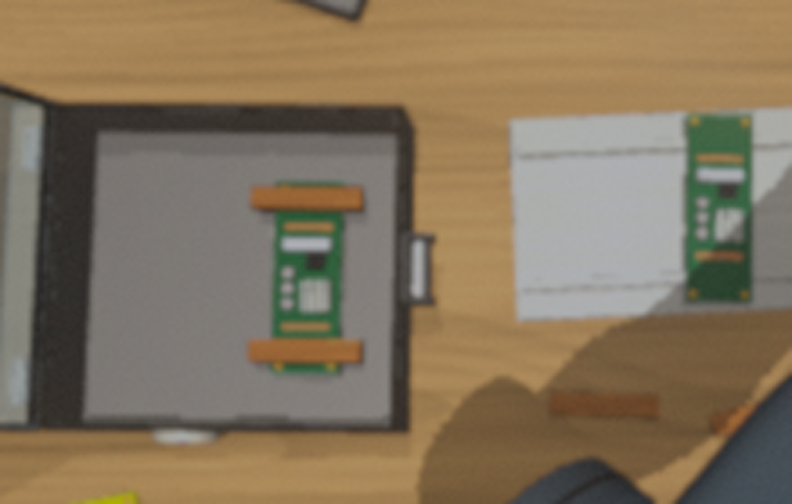

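View pics/pl3s.png

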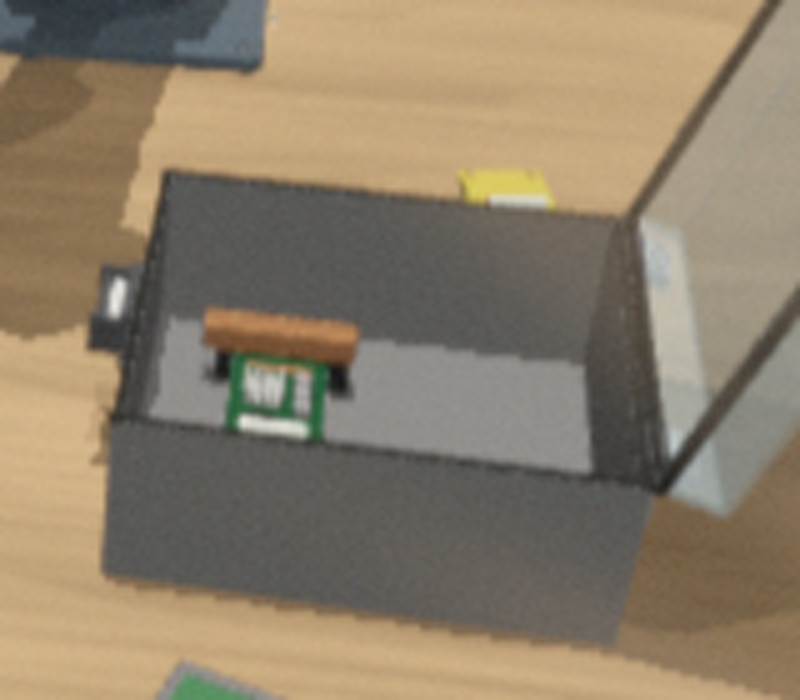

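Both sticks lie crosswise on the bare ends, at pl3 px (307,198) and (305,351). Board 2 is still on the tray at (718,208). Next I'll re-measure board 2 and place it.

```bash
python3 - <<'E'
from h import *
print(read_t(),read_tool_pos())
t=get_image("top")
# board 1 in box ends
def T(x,y,z): return onz(t,[90+x/3.6-.4,130+y/3.6-.4],z)[0].round(4)[:2]
print("b1 ends",T(310,182,.026),T(306,374,.026),"sides",T(274,270,.026),T(342,270,.026),"sticks",T(307,197,.042),T(305,350,.042))
b=np.array([.5605,-.1625]); by=-.037
for r in regions_of(t,"board_a"):
    c,sz,a=rect(t,r["mask"],.019); print(r["conf"],c,sz,a)
    if r["conf"]>.5 and np.linalg.norm(c-b)<.01 and sz[0]>132: b=np.array(c); by=a
o=down(np.pi/2+by)
print("use",b,by)
reach(P(b,.15),o); move_gripper(.072,40); move_l(P(b,.003),.12,until_force=8); print(read_tool_pos())
move_gripper(0,40); print(read_finger_gap())
move_l(P(b,.22),.2); q=box(0,0)
move_l(P(q,.22),.25,attitude=down(np.pi/2+YAW)); print(read_finger_gap())
move_l(P(q,.052),.15)
print(move_l(P(q,.026),.03,until_force=5),read_tool_pos(),read_contact_force(),read_t())
E
```

```text
32.1583 [ 0.56118324 -0.34857366  0.29950617]
b1 ends [0.5842 0.1352] [0.4453 0.138 ] sides [0.5205 0.161 ] [0.5194 0.1121] sticks [0.5708 0.1349] [0.4615 0.1362]
0.97 [ 0.55996667 -0.16054852] (142, 51) -0.03093354816765188
0.68 [0.51863684 0.13865546] (92, 49) -0.02183911936114029
0.59 [0.29467508 0.2732276 ] (139, 51) 0.1752895958441517
use [ 0.55996667 -0.16054852] -0.03093354816765188
[ 0.56040019 -0.16070969  0.00365905]
0.04894335061911487
0.04871102037117002
True [0.51592972 0.13726916 0.03285148] [-1.78298358  0.4075137   8.14814907] 39.925
```

```bash
python3 - <<'E'
from h import *
move_gripper(.072); p=read_tool_pos(); move_l(P(p,.22),.2)
reach(P([.5,-.25],.35),down(0.)); print(read_t())
t=get_image("top"); s=get_image("scene")
save(t,"pl4",(90,130,310,270),3.6); save(s,"pl4s",(290,140,450,280),5)
save(t,"can4",(320,150,450,260),6)
for n,z in (("canister",.052),("grip",.04),("board_a",.048)):
    for r in regions_of(t,n):
        print(n,r["conf"],r["point"],*rect(t,r["mask"],z))
E
```

```text
42.8833
board_a 0.67 [122.5, 281.0] [0.33077292 0.27117511] (65, 50) 0.16285308296191564
```

View pics/pl4.png

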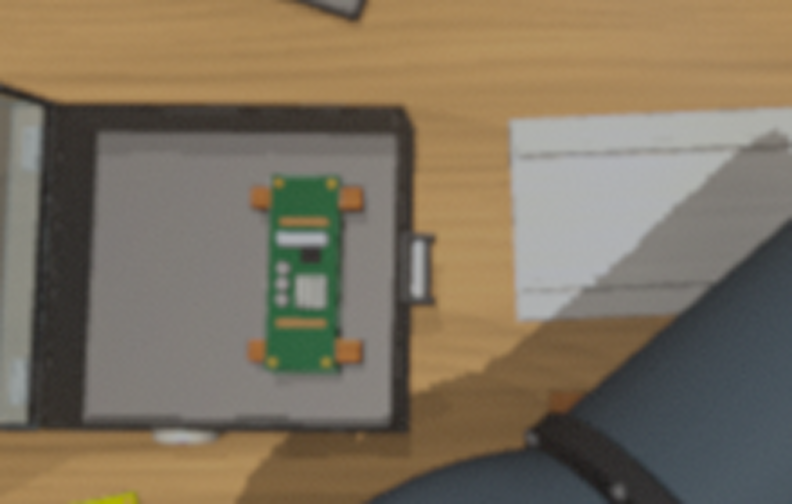

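View pics/pl4s.png

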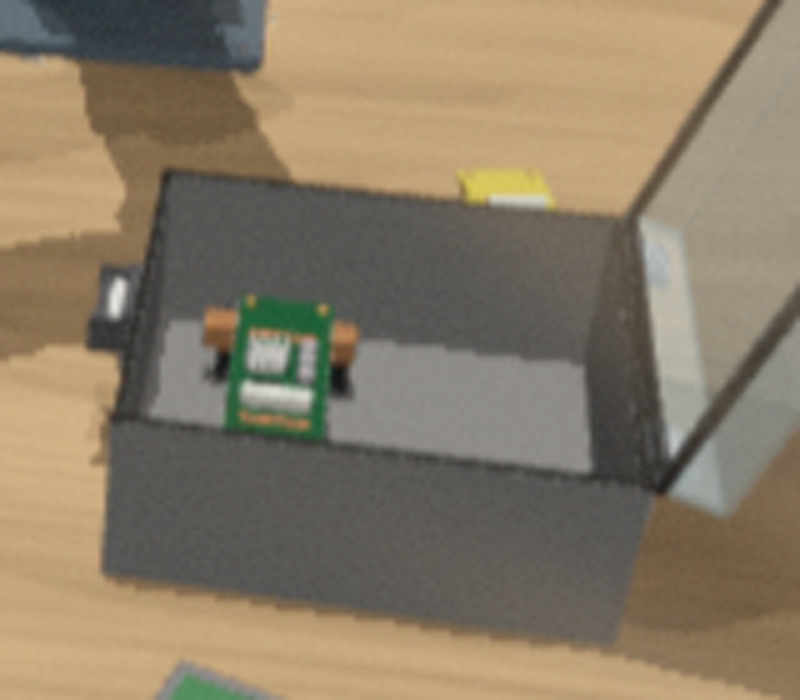

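View pics/can4.png

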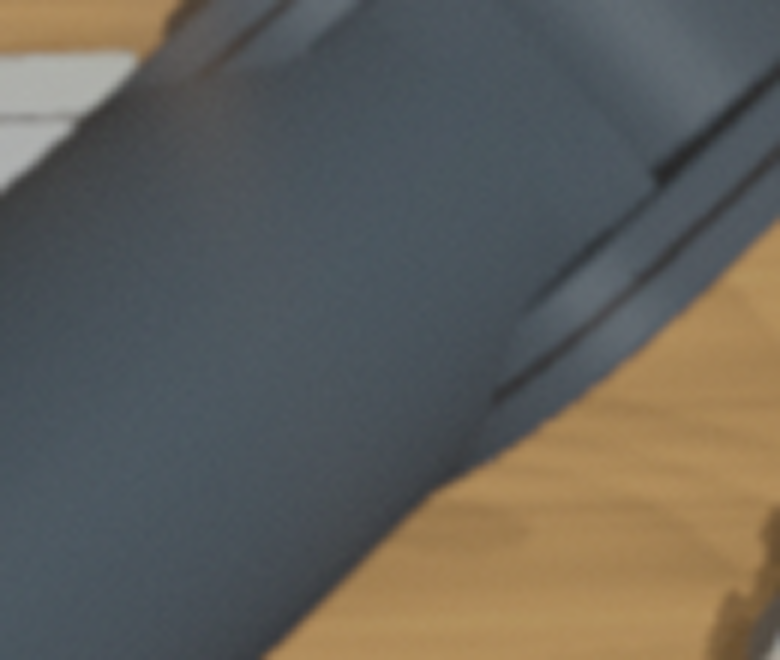

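The stack is level and in line. The arm is hiding the canister, so I'll move aside and look.

```bash
python3 - <<'E'
from h import *
reach(P([.45,-.0],.4),down(0.)); print(read_t())
t=get_image("top"); s=get_image("scene")
save(t,"can5",(320,150,450,260),6); save(s,"can5s",(100,150,230,250),6)
for n,z in (("canister",.052),("grip",.04)):
  for nm,p in (("top",t),("scene",s)):
    for r in regions_of(p,n):
        print(n,nm,r["conf"],np.round(r["point"]),*rect(p,r["mask"],z))
f=t["frame"]; h=cv2.cvtColor(f,cv2.COLOR_RGB2HSV); m=((h[:,:,0]<25)&(h[:,:,1]>190)&(h[:,:,2]>120)).astype(np.uint8); m[:, :340]=0
n,l,st,c=cv2.connectedComponentsWithStats(m)
for i in range(1,n):
    if st[i,4]>80: print(st[i],c[i],onz(t,c[i],.052),rect(t,l==i,.052))
E
```

```text
44.2
canister top 0.73 [382. 187.] [ 0.55430841 -0.40053027] (82, 64) -1.1370615945445501
canister scene 0.8 [142. 209.] [ 0.57138538 -0.39795547] (152, 86) 0.2662953696409348
canister scene 0.69 [146. 190.] [ 0.50267883 -0.39650156] (58, 20) 1.4959200880087193
canister scene 0.66 [452. 172.] [0.16827203 0.48403986] (886, 184) -0.38069381782075595
grip top 0.69 [386. 214.] [ 0.48439154 -0.41106177] (47, 10) 1.5480200410461573
grip top 0.4 [258. 239.] [ 0.41933685 -0.07343454] (77, 16) 1.5035551045378674
grip scene 0.58 [145. 189.] [ 0.48616846 -0.40560794] (59, 21) 1.4959200880087193
[340 281  25  25 246] [351.30081301 294.02439024] [[ 0.28338326 -0.30504803  0.052     ]] (array([ 0.28481299, -0.30318121]), (78, 21), np.float64(0.8870626735355419))
```

View pics/can5.png

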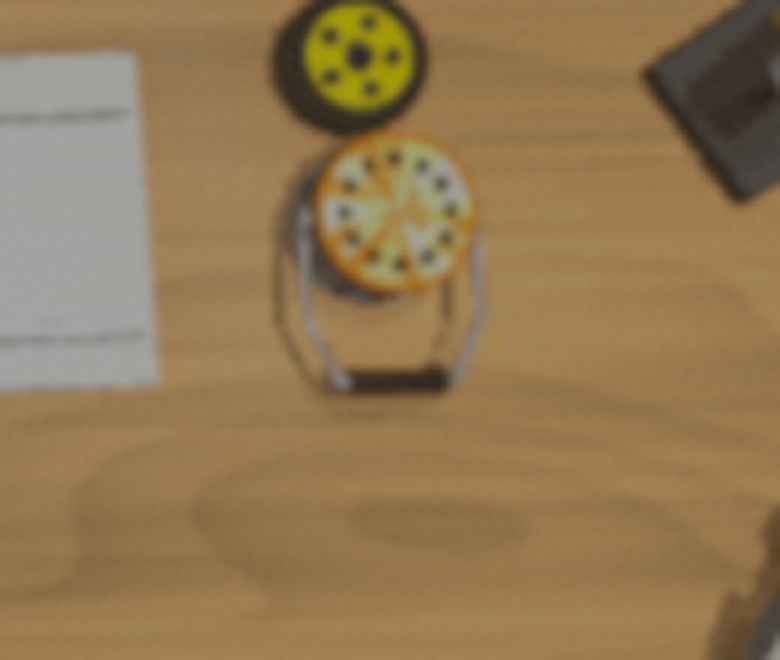

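View pics/can5s.png

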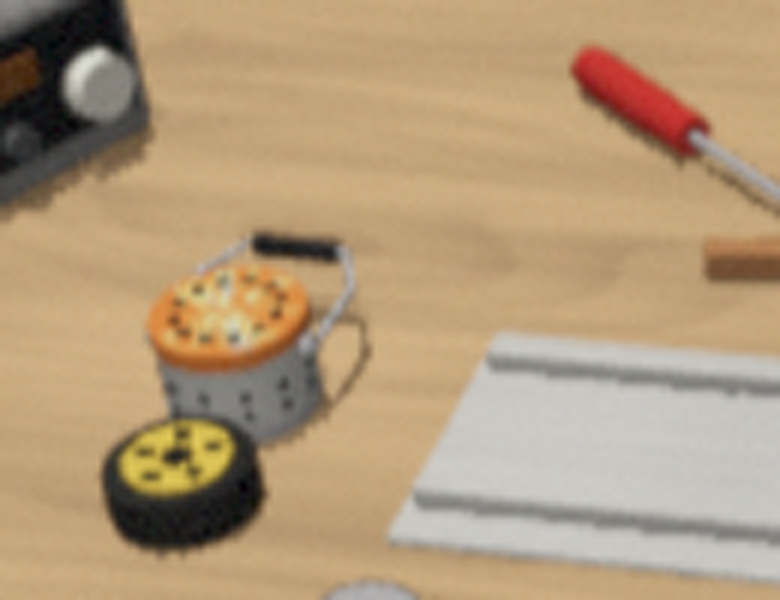

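The canister has been knocked and now sits close to the wheel. Its rim is at can5 px (396,211) and the sleeve at (397,381). Triangulating the sleeve.

```bash
python3 - <<'E'
from h import *
t=get_image("top"); s=get_image("scene")
def tri(a,b):
    o1,d1=ray(t,a); o2,d2=ray(s,b); d1=d1[0];d2=d2[0]
    A=np.c_[d1,-d2]; x=np.linalg.lstsq(A,o2-o1,rcond=None)[0]; p1=o1+d1*x[0];p2=o2+d2*x[1]; return ((p1+p2)/2).round(4),np.linalg.norm(p1-p2).round(4)
g=lambda x,y:[320+x/6-.42,150+y/6-.42]
q=lambda x,y:[100+x/6-.42,150+y/6-.42]
print("sleeve",tri(g(397,381),q(297,246)), "ends",onz(t,[g(352,382),g(448,380)],.043))
print("rim",tri(g(396,211),q(229,315)), onz(t,g(396,211),.052))
print("wheel",onz(t,g(355,60),.026))
for nm,p in(("top",t),("scene",s)):
  for r in regions_of(p,"grip")[:1]: print(nm,r["conf"],r["mask"].sum(),np.argwhere(r["mask"]).mean(0)[::-1])
E
```

```text
sleeve (array([ 0.4846, -0.4087,  0.0387]), np.float64(0.0012)) ends [[ 0.48403485 -0.38739259  0.043     ]
 [ 0.48394699 -0.42888736  0.043     ]]
rim (array([ 0.5568, -0.4091,  0.0496]), np.float64(0.0)) [[ 0.5564723  -0.40840888  0.052     ]]
wheel [[ 0.62800129 -0.40221398  0.026     ]]
top 0.63 9492 [ 55.93404973 196.02275601]
scene 0.68 66 [151.18181818 190.95454545]
```

The sleeve-to-axis distance is 72 mm, as specified, and the gap to the wheel is about 4 mm. Grip the sleeve and raise the bail along its arc.

```bash
python3 - <<'E'
from h import *
C=np.array([.5565,-.4087]); o=down(0.)
reach(P([.4845,-.4087],.15),o); move_gripper(.030,20)
print(read_tool_pos(), move_l(P([.4845,-.4087],.024),.1,until_force=6),read_tool_pos())
move_gripper(0,25); print(read_finger_gap(),read_contact_force())
off=.024-.0395
th0=.05
for th in np.linspace(th0,np.pi/2,13)[1:]:
    move_l([C[0]-.072*np.cos(th),C[1],.036+.072*np.sin(th)+off],.06)
    print(round(th,2),read_contact_force().round(1),round(read_finger_gap(),4))
print(read_tool_pos(),read_t())
t=get_image("top"); s=get_image("scene"); save(s,"bail",(90,120,230,250),5); save(t,"bailt",(320,130,450,260),4.5)
E
```

```text
[ 0.48461388 -0.40855158  0.15007859] False [ 0.48475954 -0.40903705  0.02466159]
0.010797434687578981 [ 0.56871316 -0.20253758 -0.41820467]
0.18 [-1.1 -1.   0.8] 0.0111
0.3 [-0.7 -1.2 -0.7] 0.0108
0.43 [-0.6 -1.2  0.2] 0.0105
0.56 [ 0.4 -1.2  0.5] 0.0107
0.68 [-0.9  0.3  1.6] 0.0107
0.81 [-0.4 -0.8  0.6] 0.0109
0.94 [-1.3 -0.2  2.1] 0.0106
1.06 [-3.6  1.5  4.7] 0.0106
1.19 [-4.4  1.7 10. ] 0.0108
1.32 [-4.   2.6 14.5] 0.0107
1.44 [-2.2  4.  16.7] 0.0107
1.57 [ 0.5  3.4 18. ] 0.0108
[ 0.55939623 -0.40909353  0.09517631] 52.225
```

View pics/bail.png

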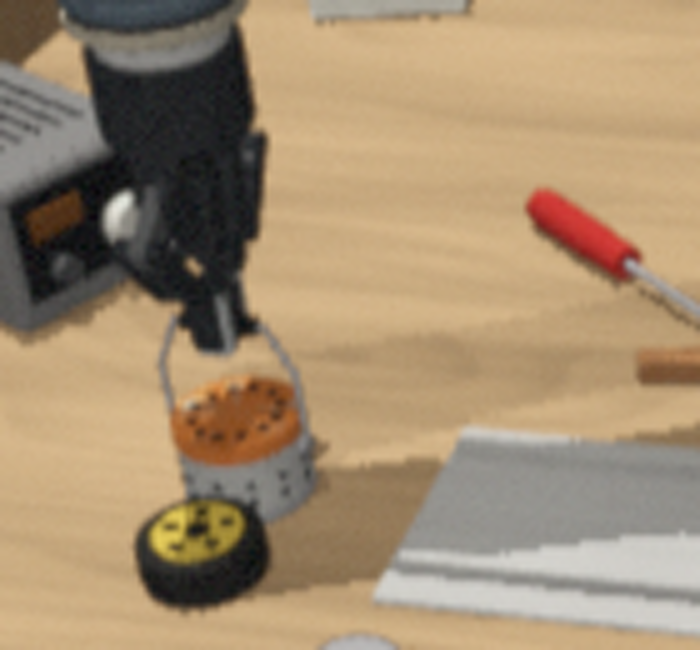

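The bail is upright. The +18 N vertical force shows the canister pressed onto the bench, not lifted. Now lift and carry it.

```bash
python3 - <<'E'
from h import *
move_gripper(0,60); p=read_tool_pos()
move_l(P(p,p[2]+.03),.05); print(read_contact_force(),read_tool_pos())
move_l(P(p,.25),.15); print(read_contact_force(),read_finger_gap())
s=get_image("scene"); save(s,"lift",(60,60,260,250),3.5)
q=box(0,.107); m=[.53,-.1]
move_l(P(m,.25),.2); move_l(P(q,.25),.2,attitude=down(YAW)); print(read_t(),read_tool_pos(),read_finger_gap(),read_contact_force())
s=get_image("scene"); save(s,"over",(250,20,480,250),3)
save(get_image("top"),"overt",(0,110,260,270),3)
E
```

```text
[-1.02603028 -0.28078495 -2.84295179] [ 0.55901586 -0.40891414  0.12503929]
[-0.18138315  0.15936998 -3.92603897] 0.00949510904626577
57.9583 [0.51897468 0.24293298 0.25021607] 0.010090904323904954 [ 0.35516753  0.23389111 -2.93768102]
```

View pics/lift.png

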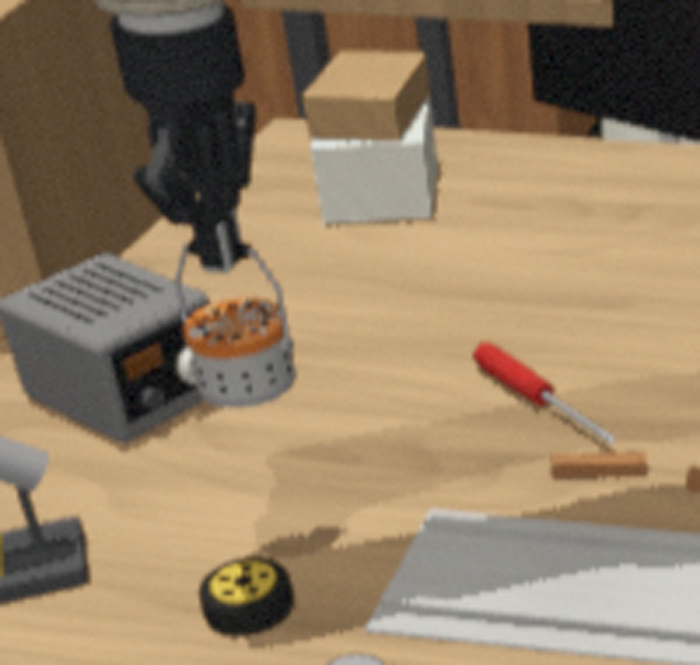

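View pics/over.png

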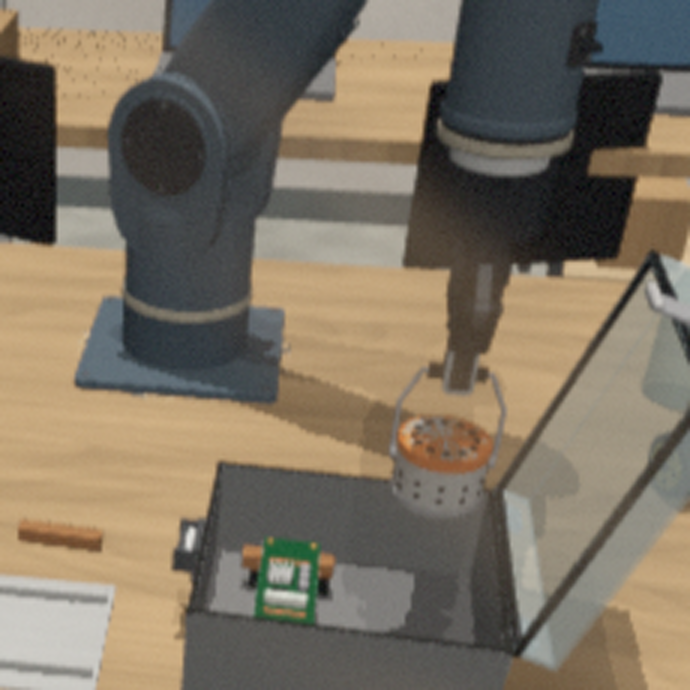

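```bash
python3 - <<'E'
from h import *
q=box(0,.107)
move_l(P(q,.115),.12); print(read_contact_force())
print(move_l(P(q,.096),.02,until_force=3.5),read_tool_pos(),read_contact_force())
pause(.3)
move_gripper(.035); p=read_tool_pos(); move_l(P(p,.26),.12)
reach(P([.5,-.05],.4),down(0.)); print(read_t())
save(get_image("scene"),"can6s",(270,80,480,280),3.4); t=get_image("top"); save(t,"can6",(0,110,230,270),3.4)
E
```

```text
[ 0.09366795  0.2298943  -2.81339377]
True [0.51914431 0.24419388 0.10046291] [0.38551406 0.6776401  5.99902712]
63.4333
```

View pics/can6s.png

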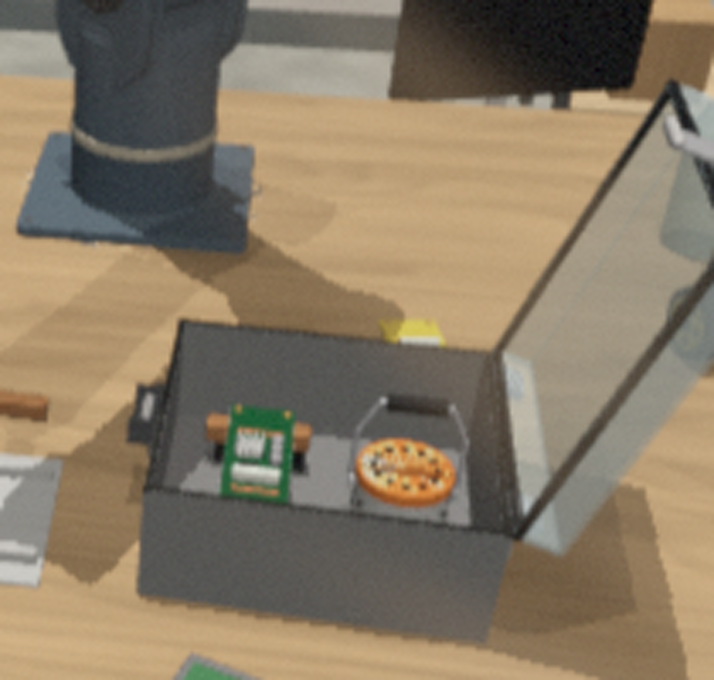

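View pics/can6.png

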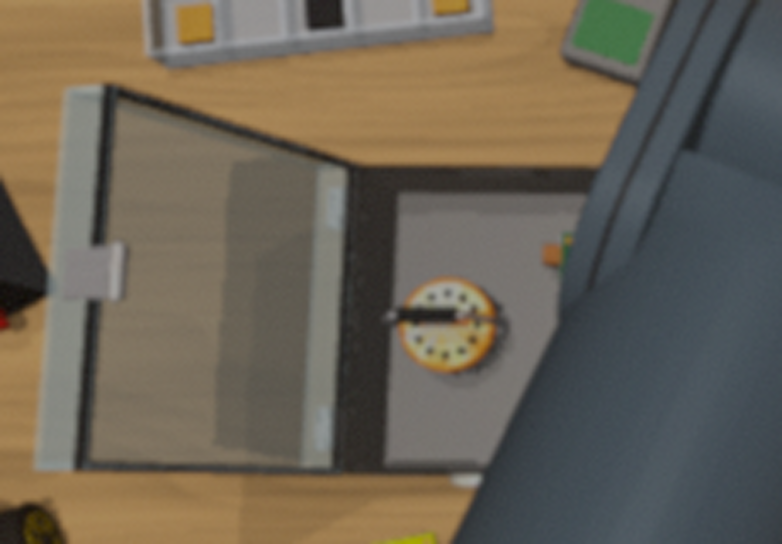

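The canister stands in the bay with its bail up. Next I'll triangulate the door angle and check IK along the closing path.

```bash
cat > lid.py <<'E'
from h import *
HG=np.r_[box(0,.165),.095]
Rz=R.from_euler('z',YAW)
def lp(th,r=.22,gap=0.,x=0.):
    d=np.array([0,-np.cos(th),np.sin(th)]); n=np.array([0,np.sin(th),np.cos(th)])
    return HG+Rz.apply(np.array([x,0,0])+d*r+n*(.035+gap))
def att(al):
    return (Rz*R.from_euler('x',-al)*R.from_rotvec(down(0.))).as_rotvec()
def al(th): return min(th,.87)
E
python3 - <<'E'
from lid import *
t=get_image("top"); s=get_image("scene")
a=[80/3.4-.35,110+467/3.4-.35]; b=[270+676/3.4-.35,80+84/3.4-.35]
o1,d1=ray(t,a); o2,d2=ray(s,b); x=np.linalg.lstsq(np.c_[d1[0],-d2[0]],o2-o1,rcond=None)[0]
p=o1+d1[0]*x[0]; p2=o2+d2[0]*x[1]; rel=Rz.inv().apply(p-HG); print(p,p2,rel,np.pi-np.arctan2(rel[2],rel[1]),np.hypot(rel[1],rel[2]))
for base in (0,np.pi):
  print("flip",base)
  for th in (2.0,1.85,1.6,1.3,1.0,.7,.4,.1,0):
    A=att(al(th)); A=(R.from_rotvec(A)*R.from_euler('z',base)).as_rotvec()
    j=inverse_kinematics(lp(th,gap=.03),A); print(th,lp(th,gap=.03).round(3),None if j is None else np.round(j,2))
E
```

```text
[0.41244799 0.38381978 0.32102115] [0.41263365 0.3859906  0.32204727] [-0.1099284   0.07884438  0.22602115] 1.9064340493635725 0.2393783529588231
flip 0
2.0 [0.524 0.453 0.268] None
1.85 [0.523 0.425 0.289] None
1.6 [0.522 0.374 0.313] [-1.26  1.07  1.06  0.94 -0.09  1.9  -0.39]
1.3 [0.52  0.306 0.324] [-1.29  1.01  1.1   1.14 -0.05  1.76 -0.33]
1.0 [0.519 0.238 0.315] [-1.31  0.96  1.13  1.33 -0.02  1.6  -0.29]
0.7 [0.517 0.176 0.286] [-1.28  0.85  1.13  1.53 -0.08  1.38 -0.24]
0.4 [0.516 0.125 0.241] [-1.17  0.69  1.1   1.74 -0.24  1.14 -0.08]
0.1 [0.515 0.09  0.182] [-0.94  0.62  1.    1.91 -0.51  0.94  0.26]
0 [0.515 0.082 0.16 ] [-0.83  0.6   0.93  1.95 -0.62  0.9   0.39]
flip 3.141592653589793
2.0 [0.524 0.453 0.268] None
1.85 [0.523 0.425 0.289] None
1.6 [0.522 0.374 0.313] [-1.11  0.93  0.47  0.93  0.26  1.96  2.44]
1.3 [0.52  0.306 0.324] [-0.87  0.78 -0.06  1.12  0.55  1.96  2.21]
1.0 [0.519 0.238 0.315] [-0.85  0.7   0.03  1.31  0.53  1.82  2.24]
0.7 [0.517 0.176 0.286] [-0.81  0.59  0.14  1.51  0.44  1.54  2.31]
0.4 [0.516 0.125 0.241] [-0.7   0.47  0.22  1.72  0.27  1.18  2.5 ]
0.1 [0.515 0.09  0.182] [ 0.11  0.47 -0.64  1.87  0.44  0.98  2.37]
0 [0.515 0.082 0.16 ] [-0.18  0.43 -0.09  1.93  0.06  0.78  2.81]
```

```bash
python3 - <<'E'
from lid import *
for base in (0,np.pi):
 for a in (.4,.55,.7):
  for x in (0,-.05):
   out=[]
   for th,g in ((1.95,.04),(1.9,.02),(1.75,0),(1.5,0),(1.2,0),(.9,0),(.6,0),(.3,0),(0,0)):
    A=(R.from_rotvec(att(min(th,a)))*R.from_euler('z',base)).as_rotvec()
    j=inverse_kinematics(lp(th,gap=g,x=x),A); out.append('None' if j is None else str(np.round(j,1)[[0,2,4,6]]))
   print(base,a,x,out)
E
```

```text
0 0.4 0 ['[-1.2  1.  -0.4 -0.5]', '[-1.3  1.  -0.4 -0.4]', '[-1.3  1.  -0.3 -0.4]', '[-1.3  1.1 -0.3 -0.3]', '[-1.3  1.1 -0.2 -0.2]', '[-1.2  1.1 -0.2 -0.2]', '[-1.2  1.1 -0.2 -0.1]', '[-1.1  1.1 -0.4  0.1]', '[-0.8  0.9 -0.7  0.4]']
0 0.4 -0.05 ['[-1.4  1.  -0.4 -0.5]', '[-1.4  1.  -0.4 -0.4]', '[-1.4  1.1 -0.3 -0.4]', '[-1.4  1.1 -0.3 -0.3]', '[-1.4  1.1 -0.2 -0.3]', '[-1.3  1.1 -0.2 -0.2]', '[-1.3  1.1 -0.2 -0.2]', '[-1.2  1.1 -0.3 -0. ]', '[-0.8  0.9 -0.6  0.4]']
0 0.55 0 ['[-1.2  1.  -0.3 -0.5]', '[-1.3  1.  -0.3 -0.5]', '[-1.3  1.  -0.3 -0.4]', '[-1.3  1.1 -0.2 -0.3]', '[-1.3  1.1 -0.2 -0.3]', '[-1.3  1.1 -0.2 -0.2]', '[-1.2  1.1 -0.1 -0.2]', '[-1.1  1.1 -0.4  0.1]', '[-0.8  0.9 -0.7  0.4]']
0 0.55 -0.05 ['[-1.3  1.  -0.3 -0.5]', '[-1.4  1.1 -0.3 -0.5]', '[-1.4  1.1 -0.3 -0.4]', '[-1.4  1.1 -0.2 -0.4]', '[-1.4  1.1 -0.2 -0.3]', '[-1.4  1.2 -0.1 -0.2]', '[-1.3  1.1 -0.1 -0.2]', '[-1.2  1.1 -0.3 -0. ]', '[-0.8  0.9 -0.6  0.4]']
0 0.7 0 ['[-1.2  1.  -0.2 -0.5]', '[-1.2  1.  -0.2 -0.5]', '[-1.3  1.1 -0.2 -0.4]', '[-1.3  1.1 -0.1 -0.3]', '[-1.3  1.1 -0.1 -0.3]', '[-1.3  1.1 -0.1 -0.
[... 1131 characters left out ...]
1.   0.1  0.2  2.2]', '[-1.   0.1  0.2  2.2]', '[-1.   0.2  0.3  2.3]', '[-0.9  0.2  0.3  2.3]', '[-0.9  0.2  0.3  2.3]', '[-0.8  0.2  0.4  2.3]', '[-0.7  0.3  0.2  2.5]', '[-0.2 -0.1  0.   2.8]']
3.141592653589793 0.7 0 ['[-1.   0.2  0.2  2.3]', '[-1.   0.1  0.4  2.2]', '[-0.9  0.1  0.4  2.3]', '[-0.9  0.1  0.4  2.3]', '[-0.9  0.1  0.4  2.3]', '[-0.8  0.1  0.4  2.3]', '[-0.8  0.2  0.4  2.4]', '[-0.6  0.2  0.2  2.6]', '[-0.2 -0.1  0.1  2.8]']
3.141592653589793 0.7 -0.05 ['[-1.   0.1  0.3  2.2]', '[-1.   0.1  0.3  2.2]', '[-1.   0.1  0.3  2.2]', '[-1.   0.1  0.4  2.2]', '[-0.9  0.1  0.4  2.2]', '[-0.9  0.1  0.4  2.2]', '[-0.8  0.2  0.4  2.3]', '[-0.7  0.3  0.2  2.5]', '[-0.2 -0.1  0.   2.8]']
```

```bash
python3 - <<'E'
from lid import *
A=att(.6)
p=read_tool_pos(); move_gripper(0,20)
reach([.50,.0,.52],down(0.)); 
a=lp(1.98,gap=.06); print(a)
reach([a[0],a[1],.52],A); print(read_tool_pos(),read_joints().round(2),read_t())
move_l(list(a),.15); print(read_tool_pos(),read_contact_force())
save(get_image("scene"),"door0",(250,0,512,280),2.1)
E
```

```text
[0.52483094 0.47677515 0.25903786]Traceback (most recent call last):
  File "<stdin>", line 6, in <module>
station.PlanningError: the arm cannot take that pose within its joint ranges
```

```bash
python3 - <<'E'
from lid import *
a=lp(1.98,gap=.06)
for z in (.5,.46,.42,.38,.34,.259):
  print(z,[(al_,dx,inverse_kinematics([a[0]+dx,a[1],z],att(al_)) is not None) for al_ in (0,.3,.45,.6) for dx in (0,-.08,-.15)])
print(read_tool_pos())
E
```

```text
0.5 [(0, 0, True), (0, -0.08, True), (0, -0.15, True), (0.3, 0, False), (0.3, -0.08, False), (0.3, -0.15, False), (0.45, 0, False), (0.45, -0.08, False), (0.45, -0.15, False), (0.6, 0, False), (0.6, -0.08, False), (0.6, -0.15, False)]
0.46 [(0, 0, True), (0, -0.08, True), (0, -0.15, True), (0.3, 0, False), (0.3, -0.08, True), (0.3, -0.15, True), (0.45, 0, False), (0.45, -0.08, False), (0.45, -0.15, False), (0.6, 0, False), (0.6, -0.08, False), (0.6, -0.15, False)]
0.42 [(0, 0, True), (0, -0.08, True), (0, -0.15, True), (0.3, 0, True), (0.3, -0.08, True), (0.3, -0.15, True), (0.45, 0, False), (0.45, -0.08, False), (0.45, -0.15, True), (0.6, 0, False), (0.6, -0.08, False), (0.6, -0.15, False)]
0.38 [(0, 0, True), (0, -0.08, True), (0, -0.15, True), (0.3, 0, True), (0.3, -0.08, True), (0.3, -0.15, True), (0.45, 0, False), (0.45, -0.08, True), (0.45, -0.15, True), (0.6, 0, False), (0.6, -0.08, False), (0.6, -0.15, False)]
0.34 [(0, 0, True), (0, -0.08, True), (0, -0.15, True), (0.3, 0, True), (0.3, -0.08, True), (0.3, -0.15, True), (0.45, 0, True), (0.45, -0.08, True), (0.45, -0.15, True), (0.6, 0, False), (0.6, -0.08, True), (0.6, -0.15, True)]
0.259 [(0, 0, True), (0, -0.08, True), (0, -0.15, True), (0.3, 0, True), (0.3, -0.08, True), (0.3, -0.15, True), (0.45, 0, True), (0.45, -0.08, True), (0.45, -0.15, True), (0.6, 0, True), (0.6, -0.08, True), (0.6, -0.15, True)]
[5.00087690e-01 1.31268321e-05 5.20062885e-01]
```

Go over with the tool straight down, descend, then tilt behind the door.

```bash
python3 - <<'E'
from lid import *
a=lp(1.98,gap=.06); a[1]+=.02
reach([a[0]-.03,a[1],.5],att(0.)); print(read_tool_pos(),read_joints().round(2),read_t())
move_l([a[0],a[1],.28],.2); print(read_tool_pos(),read_contact_force())
move_l(list(lp(1.98,gap=.05)),.1,attitude=att(.55)); print(read_tool_pos(),read_contact_force(),read_t())
save(get_image("scene"),"door0",(250,0,512,280),2.1)
E
```

```text
[0.49556841 0.49531159 0.5006979 ] [-1.17  0.71  1.05  0.74 -0.65  1.92 -0.52] 66.4583
[0.5253236  0.49674505 0.2814506 ] [ 0.63164201 -0.18502908  0.34184977]
[0.52523764 0.46717076 0.26385284] [-0.21480394 -0.27045866  0.76117372] 68.4167
```

View pics/door0.png

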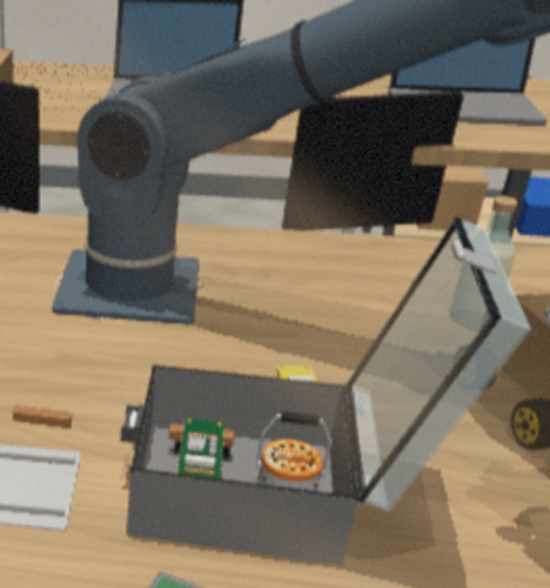

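```bash
python3 - <<'E'
from lid import *
for th in np.arange(1.93,.14,-.1):
    move_l(list(lp(th,gap=-.002)),.08,attitude=att(min(th,.55)))
    f=read_contact_force(); print(round(th,2),f.round(1),(read_tool_pos()-lp(th,gap=-.002)).round(3))
    if np.linalg.norm(f)>25: print("STOP"); break
print(read_t()); save(get_image("scene"),"door1",(250,0,512,280),2.1)
E
```

```text
1.93 [-0.3  0.8 -0. ] [-0.  0. -0.]
1.83 [-0.9  0.4  0.1] [ 0. -0.  0.]
1.73 [ 0.5  0.2 -0.7] [-0. -0.  0.]
1.63 [ 0.3 -0.1 -0.1] [-0. -0.  0.]
1.53 [ 0.1  0.2 -1.2] [-0. -0.  0.]
1.43 [-0.8 -0.  -0.2] [-0. -0.  0.]
1.33 [-0.3  0.1  0.5] [-0. -0.  0.]
1.23 [ 0.2 -0.2  0. ] [-0. -0.  0.]
1.13 [-0.1  0.3  0.4] [-0. -0.  0.]
1.03 [-0.2  0.5  0.6] [-0. -0.  0.]
0.93 [-0.7 -0.1 -0.5] [-0. -0.  0.]
0.83 [-0.3  0.5  0.2] [-0.  0.  0.]
0.73 [0.2 0.3 1.1] [-0.  0.  0.]
0.63 [0.  0.8 0. ] [0. 0. 0.]
0.53 [-0.2  0.5  0.3] [0. 0. 0.]
0.43 [0.8 0.4 0.9] [0. 0. 0.]
0.33 [ 1.  -0.3 -0.1] [0. 0. 0.]
0.23 [0.6 0.6 0.1] [0. 0. 0.]
76.6333
```

View pics/door1.png

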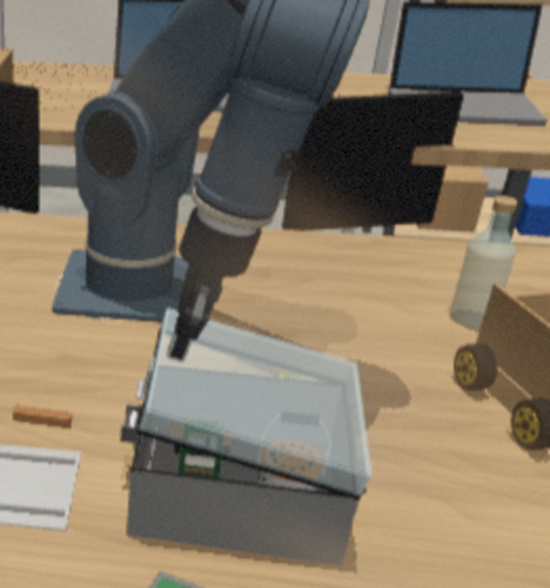

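The door follows the tool and is nearly shut. Press it past the catch.

```bash
python3 - <<'E'
from lid import *
for th in (.15,.09):
    move_l(list(lp(th,gap=-.001)),.06,attitude=att(th)); print(th,read_contact_force().round(1))
a=lp(0); 
move_l([a[0],a[1],read_tool_pos()[2]],.05,attitude=att(0.))
for z in np.arange(read_tool_pos()[2]-.003,.1215,-.002):
    r=move_l([a[0],a[1],float(z)],.02,until_force=22); f=read_contact_force(); print(round(z,4),read_tool_pos().round(4)[2],f.round(1),r)
    if f[2]>22: break
print(read_t())
E
```

```text
0.15 [0.3 1.1 0.9]
0.09 [-0.5  0.2 -0.4]
0.1464 0.1461 [-0.2 -0.   0.2] False
0.1444 0.1442 [-0.7  0.2  0.1] False
0.1424 0.1423 [ 0.3  1.2 -0.6] False
0.1404 0.1405 [-0.4 -0.5  2.3] False
0.1384 0.1385 [ 0.6 -1.1  2.6] False
0.1364 0.1365 [-0.1 -2.6  3. ] False
0.1344 0.1343 [ 0.4 -0.6  1.5] False
0.1324 0.1321 [ 0.2  0.2 -0. ] False
0.1304 0.1302 [-0.5  0.4 -0.5] False
0.1284 0.1297 [-6.4  1.7 21. ] False
0.1264 0.1293 [-13.3   2.   47.5] False
80.5167
```

The top stopped at 0.130 m, which is the shut height. Retract and check.

```bash
python3 - <<'E'
from lid import *
p=read_tool_pos(); move_l(P(p,.3),.15)
reach([.5,-.25,.45],down(0.)); print(read_t(),read_contact_force())
t=get_image("top"); s=get_image("scene"); save(s,"end",(100,100,480,320),2.1); save(t,"endt",(0,90,260,280),3)
E
```

```text
83.1917 [ 0.75979121  0.78994275 -0.3436342 ]
```

View pics/end.png

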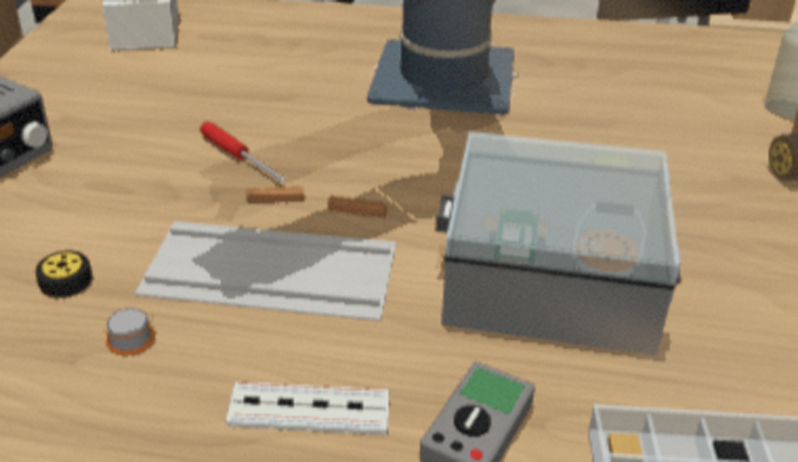

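View pics/endt.png

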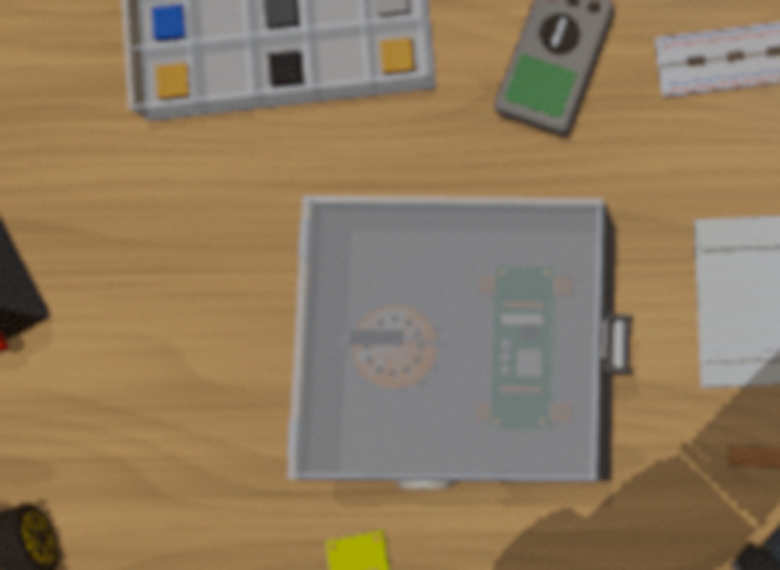

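The door is flush all round and the stack and canister can be seen through it. The wheel is still at scene px (130,230), the same as at the start. Handing in.

```bash
python3 - <<'E'
from station import *
print(finish_job(),read_t())
E
```

```text
the job is handed in; nothing more can be done
the job is handed in; nothing more can be done
```

The job is done and handed in at about 83 s of the 210 s limit; no verdict is reported.

- **Boards:** Only two boards were on the tray. One lies across the rails and the other on two spacer sticks on its bare ends. The camera views showed them level, in line and clear of each other. The yellow look-alike was left alone.
- **Canister:** It had been knocked to within about 4 mm of the wheel, so I found it again before going near it. I raised the bail upright on the bench, carried the canister by it, and stood it in the bay.
- **Door:** I pushed it shut. The resistance dropped away at the catch and the top stopped at 130 mm. In the last pictures it is flush, and the stack and canister show through it.
- **Other things:** The wheel has not moved from its starting pixel. I did not measure the other items again, but they look untouched in the final views.

**Forces above what I intended:**
- The closed fingertips briefly pressed the shut door with about 47 N. That is far below the 120 N wrist limit. The 40 N limit applies to the arm and the gripper's body, and I took the fingertips not to count.
- While raising the bail, the gripper pressed the canister onto the bench with up to 18 N, because my height estimate for the arc was a few millimetres low.

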